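# Knock the wedge out of the jeweller's wedge vice

### The job

The engraved brass plate in the wedge vice has to be turned over, so its jammed wooden wedge must come out: knock the wedge back towards its thick end by its thin end with the dark hardwood block, not with the fingers, and take hold of it only once it is loose. Then draw it out from under the keeper, lift it out and lay it flat in the plywood tray. Stand the block back on the counter, leave the brass plate lying in the vice, and do not disturb the other things.

Things in the scene. Friction and masses are not known exactly. Their poses are not given: they have to be found in the camera images.
- vice: Wedge vice fixed to the counter: grey base 160 (x) x 140 (y) x 18 mm, steel bars on it, tops 42 mm above the counter; two bolt ears reach to x = +-108. Origin: centre of the underside (counter height), z up. The wedge's slot runs along y. From -x to +x: fixed rail, wedge, jaw bar, brass plate on a bed, leather facing, rear fence. Base and bars end at y = -70 and +70.
- vice_slot (a point): Mid-height of the slot's narrow mouth, vice frame (-28.5, -70, 29) mm; the wedge's thin end sticks out 45 mm here. The slot is 1:10 wider towards +y, so the wedge comes loose towards the vice's +y only. Only the leather is springy: it presses with about 20 N at home and is slack after 20 to 25 mm of wedge travel: starting the wedge takes 12 to 22 N, then ever less.
- vice_keeper (a point): Centre of the underside of the steel keeper plate that bridges the slot near its narrow end: vice frame y -65 to -43, x -72 to -24, underside 42 and top 46 mm above the counter, 2 mm over the wedge. The wedge cannot be lifted level until its thin end is past y = -43, 72 mm from home.
- wedge: Pale wooden wedge, 185 long, 22 high, 13 mm wide at the thin end, 31.5 at the thick end, 60 g. Origin: underside, mid-length, straight face at x = +10.2. y runs from thin end (-92.5) to thick end (+92.5). At home: underside 18 mm above the counter on the vice's base, top 2 mm below the bar tops, thick end flush with the vice's +y end. Centre of mass 12 mm from the origin towards the thick end.
- wedge_nose (a point): Centre of the wedge's thin end face (13 x 22 mm), 11 mm above its underside.
- wedge_heel (a point): Centre of the wedge's thick end face (31.5 x 22 mm), 11 mm above its underside.
- block: Dark hardwood knocking block, 60 (x) x 36 (y) x 45 (z) mm, 100 g, standing on the counter. Origin: centre of its underside. Grip it across its 36 mm (y) and strike with a 36 x 45 mm end face. It is wider than the slot, so it can follow the wedge up to the vice's -y end and no further (45 mm of wedge travel).
- plate: Brass plate 56 (x) x 90 (y) x 8 mm lying in the vice between jaw and leather, its top 44 mm above the counter. Origin: centre of its underside. Stays there.
- tray: Open plywood tray fixed to the counter, 240 (x) x 180 (y) x 22 mm outside, walls and floor 6 mm. Origin: centre of its underside, z up.
- emery_stick: Bystander: emery stick 22 x 190 x 7 mm along the counter's front edge. Origin under its middle.
- pliers: Bystander: small pliers with navy handles, 54 x 120 x 20 mm. Origin under the middle.
- jar: Bystander: glass jar with black lid, 64 mm wide, 75 mm high. Origin under its middle.
- beaker: Bystander: white beaker, 52 mm wide, 64 mm high. Origin under its middle.
- ring_clamp: Bystander: wooden ring clamp 25 x 138 x 21 mm, lying. Origin under its middle.
Things that resemble listed ones, but are neither listed nor needed, are in the scene too. There is more than one size of the plate; the job needs the larger.

How it is judged:
By the outcome, as a careful person would: the job done as asked, in the order asked, and still so for the second after the job is handed in, with the robot touching nothing.
It also fails if it takes over 54 s, if anything falls off the work surface, if the arm or the gripper's body presses on something with over 40 N, if the wrist force passes 120 N, or if a joint passes its speed limit or range.

### The arm

A 6-joint arm with a two-finger parallel gripper is mounted at the origin on a cart in front of the work surface, level with it; the furniture and walls round the work are solid. World frame = base frame: x ahead of the robot, y to its left, z up, the work surface at z = 0. Lengths are in m, angles in rad, forces in N, time in s.
With the tool pointing down it reaches from about 0.35 to 0.975 m from the base axis. Payload 4.9 kg.
Tool frame: the origin (TCP) lies on the centre line of the jaws, within the pads' length; the fingertips stand 14 mm ahead of it and the grasp point (between the pads) lies 5 mm behind it (manip.nose_length is the distance from the TCP to the fingertips, in m); z points along the fingers, y is the line along which they close (so a half turn about z gives the same grasp; the last joint's range is limited). The gripper opens to 85 mm and grips with 20 to 120 N. Pads are 22 mm wide; open, the fingers measure 114 mm over their backs; the gripper's body (76 mm by 85 mm) begins 54 mm behind the grasp point. The pads swing forward as they close: fully open they stand 13 mm farther back than shut.
Start: joints at [-1.32, 0.053, 1.613, -0, 1.476, -0.119], TCP at [0.226, -0.583, 0.245] pointing down, gripper open.
Joint ranges: [-3.01, 3.01], [-1.01, 2.22], [0.06, 2.58], [-1.02, 4.17], [0.09, 2.62], [-3.14, 3.14]. Speed limits (rad/s): [2.57, 2.57, 3.14, 3.14, 3.14, 3.14].

### API

Orientations are given as a unit quaternion [w, x, y, z].
In Python, from plant import manip, imaging gives the robot as it stands.
- The arm moves only by the tool play_rows, never from a script. Its argument "commands" is a list of rows, each a list of 6 numbers: the shift along the tool's x, y, z in mm, then the turn, a rotation vector about the tool's x, y, z in degrees. A call has 1 to 5 rows; each row shifts and turns the commanded pose from where the row before left it, along the tool's axes as they then stand; what a row does not reach is not made up. A row lasts 1/12 s, in which the tool goes at most 41.7 mm and 7.16 degrees, less where a joint would pass 70% of its speed; a pose out of reach is approached as far as the arm can. A call is refused whole if a number of a shift passes 41.7 or a number of a turn 7.16, either way. A call with a gripper value outside its range is refused whole. "hand" is the finger opening in mm, from 0 to 85.4, set as the call begins (left out, the last holds). The fingers move at their own pace and stop on an object; the grip force is fixed at half the most. Time passes only in rows, so rows that do not move let the fingers close. It gives the time, the measured TCP pose, the force, the opening and the grip force at its end, in the units of the state.
- manip.state(): the state, without advancing time (a new reading comes with each control period).
- imaging.grab_frame(name): name is "side" or "top"; returns a dict with "image" (384x512x3 uint8, red, green, blue), "fx", "fy", "cx", "cy" (pixels), "R" (3x3) and "t" (3): a world point X has camera coordinates R X + t. Camera axes: x right, y down, z forward; pixel columns grow to the right and rows downward; lengths in m; the calibration is good to about 2 mm. A picture is of the moment at which its call begins. There is no depth.
- manip.job_done(): hands the job in; it is judged then, once.
The state is a dict: "time": time; "joint_pos": joint angles; "joint_vel": joint speeds; "joint_efforts": joint torques, N m; "tool_pos": TCP position; "tool_rot": TCP orientation; "contact_force": force on the tool from outside, world axes, zero at the start; "ft_torque": the same for the moment, N m; "gripper_width": opening from 0.0 (shut) to 1.0 (fully open); "grasp_force": force on a finger pad.
Only numpy, scipy, OpenCV 4.12 (cv2) and the standard library are available. Lean on these libraries where they do the work, as an engineer would, in place of code of your own. Each camera call takes 0.05 s, during which the arm holds its last target. There are 200 camera calls.

## Working session

There is one attempt and no reset: what is moved stays moved. The work goes in short steps, Python scripts to look and compute and a tool call to move; the robot and the scene stay as the last step left them, time stands still between calls to the robot, and variables do not carry over. Pictures are saved under pics/ and viewed, at most 10 in all, crops included, and the job is handed in when it is done.

Besides the shell and the picture viewer there is one more tool, called after "Request:" as name([rows], argument=value, ...), one row to a line, values as JSON. play_rows: Moves the arm, as the interface text tells. Its arguments: {"type":"object","properties":{"commands":{"type":"array","items":{"type":"array","items":{"type":"number"}}},"hand":{"type":"number"}},"required":["commands"]}

```bash
ls; mkdir -p pics
python3 - <<'E'
from plant import manip, imaging
import cv2, pickle
for n in("top","side"):
    f=imaging.grab_frame(n); pickle.dump(f,open(f"pics/{n}0.pkl","wb"))
    cv2.imwrite(f"pics/{n}0.png",cv2.resize(f["image"][:,:,::-1],(800,600),interpolation=cv2.INTER_CUBIC))
    print(n,f["fx"],f["cx"],f["cy"],f["R"],f["t"])
print(manip.state(), manip.nose_length)
E
```

```text
pics
top 416.2754475602641 253.05041576551648 183.05080065655255 [[ 2.38842968e-02 -9.99713105e-01  1.80219747e-03]
 [-9.97414669e-01 -2.39515216e-02 -6.77517740e-02]
 [ 6.77755017e-02 -1.79334719e-04 -9.97700581e-01]] [-0.13189486  0.54126819  1.46784805]
side 447.302489067131 259.8561469876463 183.84351357993094 [[ 0.9758194  -0.21808536 -0.01467239]
 [-0.15289751 -0.63308457 -0.75883218]
 [ 0.15620132  0.74272653 -0.65112091]] [-0.56750809  0.05496763  1.59213383]
{'time': 0.1, 'joint_pos': array([-1.31998842e+00,  5.33102247e-02,  1.61415224e+00, -1.18371559e-05,
        1.47601234e+00, -1.19008832e-01]), 'joint_vel': array([ 0.00121373, -0.0003352 , -0.00326787, -0.00043552,  0.00019032,
        0.00011033]), 'joint_efforts': array([ 4.02301039e-04, -3.94902027e+01, -3.71361995e+01, -1.16641550e-04,
        3.90710193e-03, -1.96696215e-05]), 'tool_pos': array([ 0.22576037, -0.58222286,  0.24417658]), 'tool_rot': array([-9.38645151e-04,  9.82952562e-01,  1.83856943e-01, -6.78502789e-05]), 'contact_force': array([-0.05941618,  0.13169742,  0.61251398]), 'ft_torque': array([-0.00609511,  0.01272844, -0.00604565]), 'grasp_force': 0.0, 'gripper_width': 1.0017930983965717} 0.014
```

View pics/top0.png

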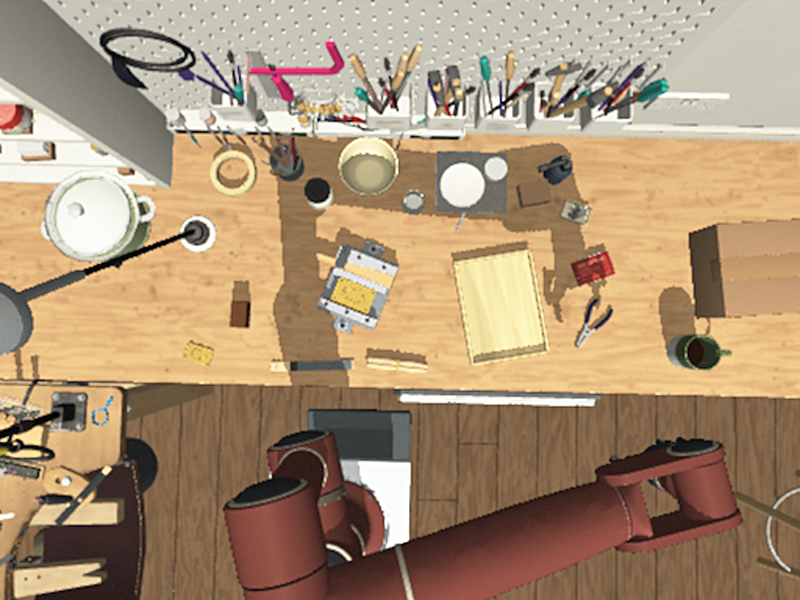

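View pics/side0.png

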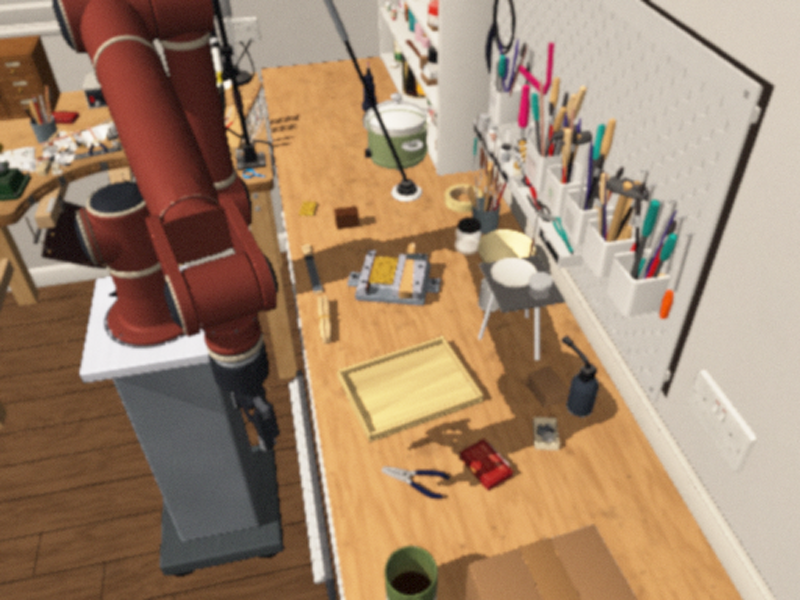

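The top view shows the vice at about (357,288), with the brass plate towards the robot and the wedge on the far side. The wedge's thin end sticks out left at about (322,248). The block is at (240,305), the tray at (500,305), the emery stick at (312,366) and the ring clamp at (397,362). Next I'll zoom in on the vice and block.

```bash
cat > h.py <<'E'
import numpy as np, cv2, pickle
def proj(f,X):
    c=np.atleast_2d(X)@f["R"].T+f["t"]; return np.c_[c[:,0]/c[:,2]*f["fx"]+f["cx"],c[:,1]/c[:,2]*f["fy"]+f["cy"]]
def ray(f,p,z):
    d=f["R"].T@np.array([(p[0]-f["cx"])/f["fx"],(p[1]-f["cy"])/f["fy"],1]); o=-f["R"].T@f["t"]
    return o+d*(z-o[2])/d[2]
E
python3 - <<'E'
from h import *
t=pickle.load(open("pics/top0.pkl","rb"));s=pickle.load(open("pics/side0.pkl","rb"))
a=t["image"][145:225,135:265]; b=s["image"][120:205,185:290]
cv2.imwrite("pics/c_top.png",cv2.resize(a[:,:,::-1],None,fx=6,fy=6,interpolation=cv2.INTER_CUBIC))
cv2.imwrite("pics/c_side.png",cv2.resize(b[:,:,::-1],None,fx=7,fy=7,interpolation=cv2.INTER_CUBIC))
E
```

```text
(no output)
```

View pics/c_top.png

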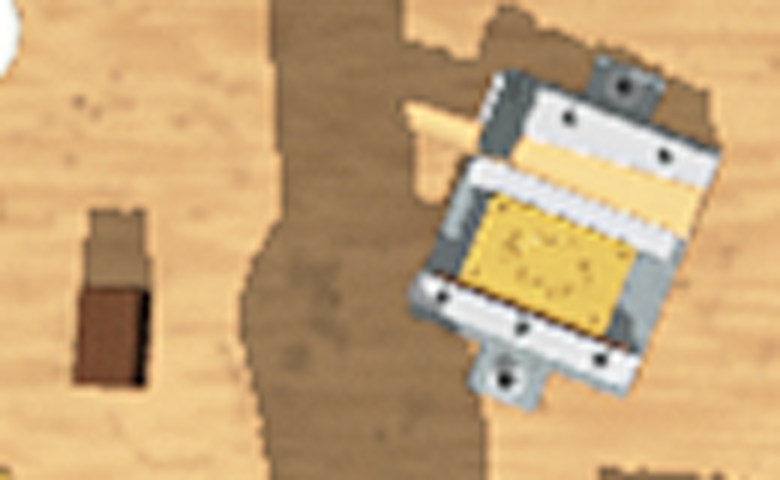

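View pics/c_side.png

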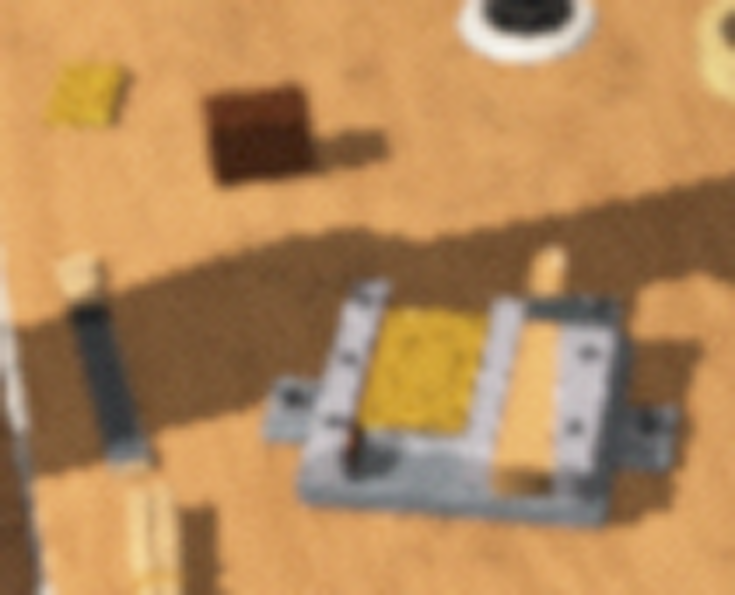

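The top crop shows the ear holes at (625,88) and (505,378), bar corners at (720,150), (628,392) and (412,298), and the block's top at (78..138, 288..384). The side crop confirms the thin end on the vice's left (+y world) under the keeper.

Run:
```python
from h import *
t=pickle.load(open("pics/top0.pkl","rb"));s=pickle.load(open("pics/side0.pkl","rb"))
T=lambda u,v,z: ray(t,((u+.5)/6+134.5,(v+.5)/6+144.5),z)
S=lambda u,v,z: ray(s,((u+.5)/7+184.5,(v+.5)/7+119.5),z)
np.set_printoptions(precision=4,suppress=True)
h1,h2=T(625,88,.012),T(505,378,.012); print("holes",h1,h2,np.hypot(*(h1-h2)[:2]),"mid",(h1+h2)/2)
h1,h2=S(652,424,.012),S(293,398,.012); print("holesS",h1,h2,np.hypot(*(h1-h2)[:2]),"mid",(h1+h2)/2)
# vice corners at z=.042 : vice frame (-80,70),(80,70),(80,-70)
A=[T(720,150,.042),T(630,393,.042),T(412,300,.042)]
print(A,[np.linalg.norm(A[i]-A[i+1]) for i in(0,1)])
P=np.array(A)[:,:2]; Q=np.array([[-.08,.07],[.08,.07],[.08,-.07]])
def fit(Q,P):
    q=Q-Q.mean(0);p=P-P.mean(0); U,_,V=np.linalg.svd(q.T@p); R=(U@V).T
    return R,P.mean(0)-R@Q.mean(0)
R,o=fit(Q,P); print("vice",np.degrees(np.arctan2(R[1,0],R[0,0])),o, R@Q.T+o[:,None]-P.T)
for n,q in dict(nose=(-.0285,-.115),mouth=(-.0285,-.07),heel=(-.038,.07)).items(): print(n,R@q+o)
B=[T(82,288,.045),T(138,290,.045),T(130,384,.045),T(75,383,.045)]
print("block",B,np.mean(B,0),[np.linalg.norm(B[i]-B[i-3]) for i in range(4)])
B=[S(207,98,.045),S(302,88,.045),S(310,128,.045),S(212,138,.045)]
print("blockS",np.array(B),np.mean(B,0))
tr=[(453,258),(530,248),(548,350),(472,363)]
C=np.array([ray(t,(u*.64,v*.64),.022) for u,v in tr]);print("tray",C,C.mean(0))
print("tcp", [ray(s,(p[0]*.64,p[1]*.64),.04) for p in[(410,262)]])
```

```text
holes [ 0.6293 -0.0654  0.012 ] [0.454  0.0015 0.012 ] 0.18765775006639995 mid [ 0.5417 -0.032   0.012 ]
holesS [ 0.6355 -0.0596  0.012 ] [0.4559 0.0058 0.012 ] 0.19110903221984413 mid [ 0.5457 -0.0269  0.012 ]
[array([ 0.5903, -0.1232,  0.042 ]), array([ 0.4468, -0.0741,  0.042 ]), array([0.498 , 0.0547, 0.042 ])] [np.float64(0.1517053767671313), np.float64(0.1385708465225104)]
vice 159.26079279252778 [ 0.5449 -0.0351] [[ 0.0046 -0.0015 -0.0031]
 [-0.0058  0.0018  0.004 ]]
nose [0.6123 0.0623]
mouth [0.5963 0.0203]
heel [ 0.5556 -0.114 ]
block [array([0.5002, 0.247 , 0.045 ]), array([0.4999, 0.2143, 0.045 ]), array([0.4451, 0.2168, 0.045 ]), array([0.4449, 0.2488, 0.045 ])] [0.4725 0.2317 0.045 ] [np.float64(0.03268867352654282), np.float64(0.05485712615144734), np.float64(0.03199840161983618), np.float64(0.05539798674371601)]
blockS [[0.4473 0.2473 0.045 ]
 [0.5026 0.2443 0.045 ]
 [0.5004 0.203  0.045 ]
 [0.4443 0.2065 0.045 ]] [0.4736 0.2253 0.045 ]
tray [[ 0.6114 -0.2491  0.022 ]
 [ 0.6387 -0.4249  0.022 ]
 [ 0.4071 -0.468   0.022 ]
 [ 0.3737 -0.2963  0.022 ]] [ 0.5077 -0.3596  0.022 ]
tcp [array([ 0.5897, -0.0093,  0.04  ])]
```

Run:
```python
from h import *
from scipy.optimize import least_squares
t=pickle.load(open("pics/top0.pkl","rb"));s=pickle.load(open("pics/side0.pkl","rb"))
np.set_printoptions(precision=4,suppress=True)
tp=lambda u,v:((u+.5)/6+134.5,(v+.5)/6+144.5)
sp=lambda u,v:((u+.5)/7+184.5,(v+.5)/7+119.5)
# (frame, pixel, vice point m) clicked features
L=[(t,tp(720,150),(-72,70,42)),(t,tp(630,393),(80,70,42)),(t,tp(412,300),(80,-70,42)),
   (s,sp(302,503),(80,70,0)),(s,sp(603,524),(-80,70,0)),(s,sp(620,300),(-72,-65,46)),(s,sp(526,306),(-24,-65,46)),
   (t,tp(505,70),(-72,-65,46)),(t,tp(474,156),(-24,-65,44))]
def W(p,q):
    c,d=np.cos(p[2]),np.sin(p[2]); q=np.array(q)/1e3
    return np.array([p[0]+c*q[0]-d*q[1],p[1]+d*q[0]+c*q[1],q[2]])
res=lambda p:np.concatenate([proj(f,W(p,q))[0]-px for f,px,q in L])
for view in (None,t,s):
    LL=L; L=[l for l in LL if view is None or l[0] is view]
    r=least_squares(res,[.544,-.033,2.78],loss="soft_l1"); print(r.x[:2],np.degrees(r.x[2]));print(res(r.x).reshape(-1,2).T); L=LL
    if view is None: p=r.x
for n,q in dict(nose=(-26.2,-115,29),heel=(-35.5,70,29)).items(): print(n,W(p,q))
for x,y in((-80,70),(-80,-70)): print(tp(0,0) and [ (proj(t,W(p,(x,y,18)))[0]-[134.5,144.5])*6])
# block: dark red-brown mask
for n,f in(("t",t),("s",s)):
    hsv=cv2.cvtColor(f["image"],cv2.COLOR_RGB2HSV)
    c=proj(f,[.473,.229,.03])[0].astype(int); m=np.zeros(hsv.shape[:2],np.uint8); y,x=c[1],c[0]
    m[y-16:y+16,x-16:x+16]=((hsv[...,2]<130)&((hsv[...,0]<9)|(hsv[...,0]>170))&(hsv[...,1]>120)).astype(np.uint8)[y-16:y+16,x-16:x+16]
    ys,xs=np.nonzero(m); print(n,len(xs),xs.min(),xs.max(),ys.min(),ys.max(),xs.mean(),ys.mean(),cv2.minAreaRect(np.c_[xs,ys].astype(np.float32)))
    def bres(p):
        V=np.array([[a*30,b*18,z] for a in(-1,1) for b in(-1,1) for z in(0,45)]); P=proj(f,[W(p,v) for v in V]); 
        return P.min(0),P.max(0)
    for p0 in([.473,.229,-.05],[.473,.2317,-.05]): print(bres(p0))
```

```text
[ 0.5443 -0.0334] 160.93607176961805
[[-0.0136 -0.1727 -1.2352 -0.2577  1.0971 -0.0842  0.5274 -0.1261  0.2488]
 [ 0.2295  0.2638  1.7914  1.6872  1.5749  0.0112 -1.5885  0.1105 -1.4428]]
[ 0.545  -0.0342] 161.18772391496196
[[ 0.1533  0.1749 -0.9491 -0.0167  0.4145]
 [-0.057   0.0398  1.7329 -0.0187 -1.5515]]
[ 0.5442 -0.0286] 159.81793193236783
[[-0.8121  0.3111 -0.1302  0.5304]
 [ 0.5076  0.9587 -0.5077 -2.2577]]
nose [0.6067 0.0667 0.029 ]
heel [ 0.555  -0.1112  0.029 ]
[array([724.8765, 143.3719])]
[array([505.4439,  61.9761])]
t 9 158 159 194 208 158.44444444444446 200.55555555555554 ((158.31967163085938, 200.98362731933594), (0.6337502002716064, 14.033040046691895), 5.194429397583008)
(array([147.1573, 191.5589]), array([161.7575, 209.505 ]))
(array([146.384 , 191.5404]), array([161.0093, 209.487 ]))
s 4 218 225 138 144 221.5 140.75 ((220.92567443847656, 140.69595336914062), (1.9762094020843506, 8.602325439453125), 54.462318420410156)
(array([213.2836, 131.9418]), array([229.6602, 147.6523]))
(array([213.1902, 131.58  ]), array([229.5492, 147.2723]))
```

Request:
play_rows([
  [0,0,0,0,0,6],
  [0,0,0,0,0,6],
  [0,0,0,0,0,6],
  [0,0,0,0,0,6],
], hand=85)

```text
time: 0.43
tool_pos: [0.2258, -0.5824, 0.2445]
tool_rot: [-0.001, 1.0, -0.027, -0.0]
contact_force: [0.4, 0.2, 0.8]
gripper_width: 0.997
grasp_force: 0.0
```

Request:
play_rows([
  [9.5,-37.5,0,0,0,0],
  [9.5,-37.5,0,0,0,0],
  [9.5,-37.5,0,0,0,0],
  [9.5,-37.5,0,0,0,0],
  [9.5,-37.5,0,0,0,0],
])

```text
time: 0.85
tool_pos: [0.2825, -0.3958, 0.2445]
tool_rot: [-0.001, 1.0, -0.025, -0.0]
contact_force: [-0.1, -0.2, 0.4]
gripper_width: 0.997
grasp_force: 0.0
```

Request:
play_rows([
  [9.5,-37.5,4,0,0,0],
  [9.5,-37.5,4,0,0,0],
  [9.5,-37.5,4,0,0,0],
  [9.5,-37.5,4,0,0,0],
  [9.5,-37.5,4,0,0,0],
])

```text
time: 1.27
tool_pos: [0.339, -0.211, 0.2247]
tool_rot: [-0.0, 1.0, -0.025, 0.0]
contact_force: [1.2, 0.2, -0.4]
gripper_width: 0.991
grasp_force: 0.0
```

Request:
play_rows([
  [9.5,-37.5,4,0,0,0],
  [9.5,-37.5,4,0,0,0],
  [9.5,-37.5,4,0,0,0],
  [9.5,-37.5,4,0,0,0],
  [9.5,-37.5,4,0,0,0],
])

```text
time: 1.68
tool_pos: [0.3957, -0.0259, 0.2049]
tool_rot: [0.0, 1.0, -0.025, 0.0]
contact_force: [1.4, -0.5, -0.4]
gripper_width: 0.993
grasp_force: 0.0
```

Request:
play_rows([
  [9.5,-37.5,4,0,0,0],
  [9.5,-37.5,4,0,0,0],
  [9.5,-37.5,4,0,0,0],
  [9.5,-37.5,4,0,0,0],
  [0,0,0,0,0,0],
])

```text
time: 2.1
tool_pos: [0.4409, 0.1252, 0.1879]
tool_rot: [-0.001, 1.0, -0.021, -0.001]
contact_force: [-0.2, 0.1, 0.1]
gripper_width: 0.995
grasp_force: 0.0
```

Request:
play_rows([
  [9,-36,10,0,0,0],
  [9,-36,10,0,0,0],
  [9.5,-37,10,0,0,0],
  [0,0,10,0,0,0],
  [0,0,0,0,0,0],
])

```text
time: 2.52
tool_pos: [0.4723, 0.2279, 0.1462]
tool_rot: [0.001, 1.0, -0.023, -0.003]
contact_force: [-0.5, -0.1, -0.8]
gripper_width: 0.999
grasp_force: 0.0
```

Run:
```python
from plant import manip, imaging
from h import *
S=manip.state(); print(S["tool_pos"],S["tool_rot"])
o=[]
for n in("top","side"):
    f=imaging.grab_frame(n); c=proj(f,[.47,.23,.06])[0].astype(int)
    o.append(cv2.resize(f["image"][c[1]-40:c[1]+40,c[0]-35:c[0]+35,::-1],None,fx=5.5,fy=5.5,interpolation=cv2.INTER_CUBIC)); print(c)
cv2.imwrite("pics/g1.png",np.hstack(o))
```

```text
[0.47229029 0.22790548 0.14621576] [ 0.00117322  0.99972451 -0.02328246 -0.00273121]
[151 201]
[220 132]
```

View pics/g1.png

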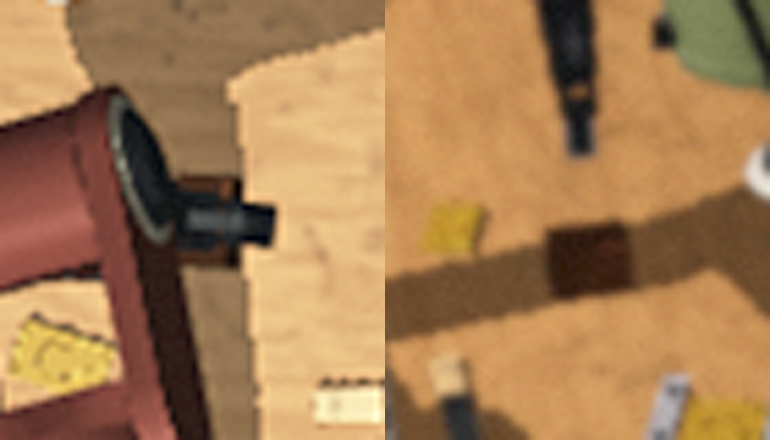

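The gripper is above the block, with the near finger visible in the left crop at (245,222) and the block behind it. I'll descend, grip and lift.

Request:
play_rows([
  [1,-4,30,0,0,0],
  [0,0,30,0,0,0],
  [0,0,30,0,0,0],
  [0,0,20,0,0,0],
  [0,0,10,0,0,0],
])

```text
time: 3.03
tool_pos: [0.4735, 0.2294, 0.0271]
tool_rot: [0.001, 1.0, -0.026, -0.002]
contact_force: [-0.2, -1.3, 0.2]
gripper_width: 1.0
grasp_force: 0.0
```

Request:
play_rows([
  [0,0,0,0,0,0],
  [0,0,0,0,0,0],
  [0,0,0,0,0,0],
  [0,0,0,0,0,0],
  [0,0,0,0,0,0],
], hand=20)

```text
time: 3.45
tool_pos: [0.4772, 0.2321, 0.0319]
tool_rot: [-0.001, 1.0, -0.025, 0.002]
contact_force: [0.8, 0.6, 6.4]
gripper_width: 0.413
grasp_force: 62.1
```

Request:
play_rows([
  [0,0,0,0,0,0],
  [0,0,0,0,0,0],
  [0,0,-15,0,0,0],
  [0,0,-30,0,0,0],
  [0,0,0,0,0,0],
])

```text
time: 3.87
tool_pos: [0.4784, 0.2327, 0.0797]
tool_rot: [-0.001, 1.0, -0.024, 0.004]
contact_force: [0.7, 0.3, -0.2]
gripper_width: 0.41
grasp_force: 60.9
```

Request:
play_rows([
  [0,0,0,0,0,-7],
  [0,0,0,0,0,-7],
  [0,0,0,0,0,-7],
  [0,0,0,0,0,-7],
  [0,0,0,0,0,-7],
])

```text
time: 4.28
tool_pos: [0.4748, 0.2315, 0.0738]
tool_rot: [0.0, 0.96, 0.28, -0.0]
contact_force: [0.2, -0.7, -0.7]
gripper_width: 0.408
grasp_force: 60.8
```

Request:
play_rows([
  [0,0,0,0,0,-7],
  [0,0,0,0,0,-7],
  [0,0,0,0,0,-7],
  [0,0,0,0,0,-7],
  [0,0,0,0,0,-7],
])

```text
time: 4.7
tool_pos: [0.4748, 0.2315, 0.0738]
tool_rot: [-0.0, 0.831, 0.556, -0.0]
contact_force: [-0.5, 1.1, -0.8]
gripper_width: 0.407
grasp_force: 60.8
```

Request:
play_rows([
  [0,0,0,0,0,-3],
  [-16,35,0,0,0,0],
  [-16,35,0,0,0,0],
  [-16,35,0,0,0,0],
  [0,0,0,0,0,0],
])

```text
time: 5.12
tool_pos: [0.562, 0.1469, 0.0751]
tool_rot: [0.002, 0.819, 0.573, 0.001]
contact_force: [0.8, -0.1, -0.9]
gripper_width: 0.411
grasp_force: 60.9
```

Request:
play_rows([
  [-5,35,0,0,0,0],
  [-6,35,10,0,0,0],
  [0,0,14,0,0,0],
  [0,0,14,0,0,0],
  [0,0,0,0,0,0],
])

```text
time: 5.53
tool_pos: [0.6177, 0.1166, 0.0327]
tool_rot: [-0.001, 0.818, 0.575, -0.002]
contact_force: [-0.3, -0.6, -1.7]
gripper_width: 0.408
grasp_force: 61.1
```

Run:
```python
from plant import manip, imaging
from h import *
S=manip.state(); print(S["tool_pos"],S["tool_rot"])
o=[]
for n in("top","side"):
    f=imaging.grab_frame(n); c=proj(f,[.60,.06,.04])[0].astype(int)
    o.append(cv2.resize(f["image"][c[1]-40:c[1]+40,c[0]-35:c[0]+35,::-1],None,fx=5.5,fy=5.5,interpolation=cv2.INTER_CUBIC)); print(c)
cv2.imwrite("pics/g2.png",np.hstack(o))
```

```text
[0.61767046 0.11658476 0.03274502] [-0.00113551  0.81828883  0.57480266 -0.00199964]
[202 165]
[260 156]
```

View pics/g2.png

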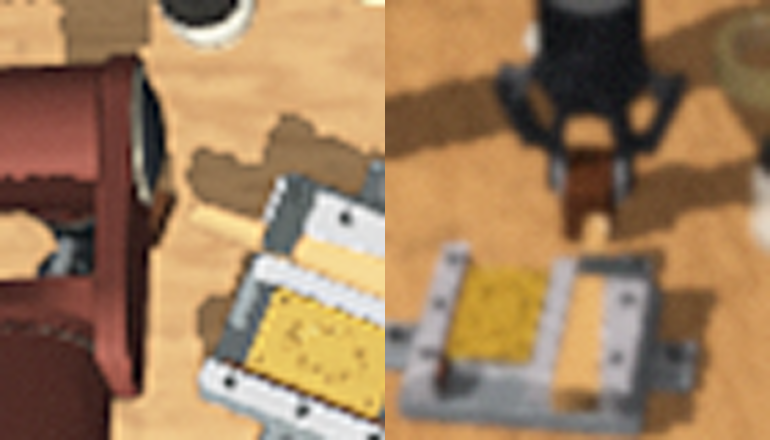

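The block is in line with the nose, which sits about 7 mm to the far side of it, with a gap of about 20 mm. I'll shift the block over and raise it a little, then start pushing.

Request:
play_rows([
  [0,7,-4,0,0,0],
  [-8,0,0,0,0,0],
  [-5,0,0,0,0,0],
  [-3,0,0,0,0,0],
  [-3,0,0,0,0,0],
])

```text
time: 6.05
tool_pos: [0.6206, 0.098, 0.0413]
tool_rot: [-0.001, 0.819, 0.574, 0.003]
contact_force: [4.1, 14.6, -2.2]
gripper_width: 0.414
grasp_force: 61.2
```

Request:
play_rows([
  [-4,0,0,0,0,0],
  [-4,0,0,0,0,0],
  [-4,0,0,0,0,0],
  [-4,0,0,0,0,0],
  [-4,0,0,0,0,0],
])

```text
time: 6.47
tool_pos: [0.6144, 0.0786, 0.0416]
tool_rot: [0.0, 0.818, 0.575, 0.002]
contact_force: [2.7, 4.8, 0.1]
gripper_width: 0.414
grasp_force: 61.5
```

Request:
play_rows([
  [-5,0,0,0,0,0],
  [-5,0,0,0,0,0],
  [-5,0,0,0,0,0],
  [-4,0,0,0,0,0],
  [-3,0,0,0,0,0],
])

```text
time: 6.88
tool_pos: [0.6051, 0.0561, 0.04]
tool_rot: [-0.0, 0.818, 0.575, -0.0]
contact_force: [0.0, 1.2, 0.7]
gripper_width: 0.408
grasp_force: 61.3
```

Run:
```python
from plant import manip, imaging
from h import *
S=manip.state(); print(S["tool_pos"],S["contact_force"])
o=[]
for n in("top","side"):
    f=imaging.grab_frame(n); pickle.dump(f,open(f"pics/{n}3.pkl","wb")); c=proj(f,[.57,-.03,.04])[0].astype(int)
    o.append(cv2.resize(f["image"][c[1]-45:c[1]+45,c[0]-40:c[0]+40,::-1],None,fx=5,fy=5,interpolation=cv2.INTER_CUBIC)); print(c)
cv2.imwrite("pics/g3.png",np.hstack(o))
```

```text
[0.60511936 0.05612589 0.04000484] [0.01253137 1.21235279 0.65774697]
[228 174]
[258 171]
```

View pics/g3.png

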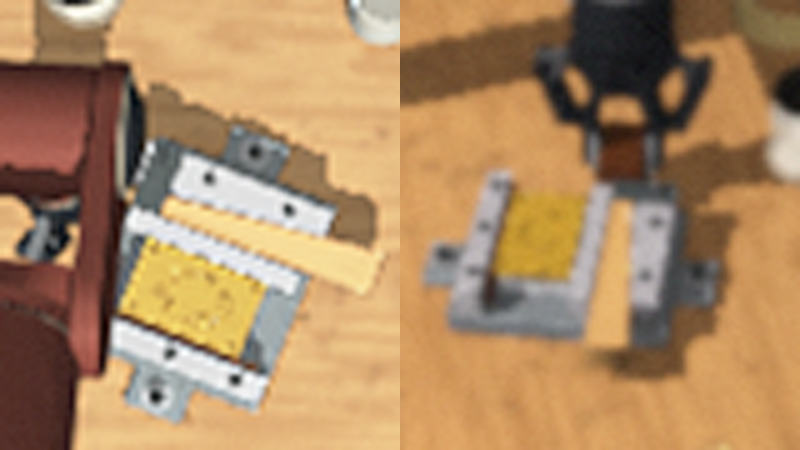

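The wedge's heel now stands about 40 mm out of the vice, at (372,272) in the crop, and the force has dropped to about 1 N, so it is loose. I'll retreat and put the block back near where it stood.

Request:
play_rows([
  [20,0,0,0,0,0],
  [30,0,-5,0,0,0],
  [30,0,-10,0,0,0],
  [10,-38,0,0,0,0],
  [10,-38,0,0,0,0],
])

```text
time: 7.4
tool_pos: [0.5695, 0.1778, 0.0561]
tool_rot: [0.001, 0.818, 0.575, 0.001]
contact_force: [-1.1, 0.9, -1.2]
gripper_width: 0.414
grasp_force: 61.1
```

Request:
play_rows([
  [5,-38,0,0,0,0],
  [5,-38,0,0,0,0],
  [0,0,8,0,0,0],
  [0,0,8,0,0,0],
  [0,0,0,0,0,0],
])

```text
time: 7.82
tool_pos: [0.4989, 0.2115, 0.0375]
tool_rot: [-0.0, 0.818, 0.575, -0.001]
contact_force: [-1.2, 0.2, -0.9]
gripper_width: 0.408
grasp_force: 61.3
```

Request:
play_rows([
  [0,0,0,0,0,0],
  [0,0,2,0,0,0],
  [0,0,2,0,0,0],
  [0,0,0,0,0,0],
])

```text
time: 8.15
tool_pos: [0.5006, 0.2115, 0.0352]
tool_rot: [0.0, 0.819, 0.574, -0.0]
contact_force: [0.4, 0.4, -0.7]
gripper_width: 0.409
grasp_force: 61.3
```

Request:
play_rows([
  [0,0,1.5,0,0,0],
  [0,0,0,0,0,0],
  [0,0,0,0,0,0],
])

```text
time: 8.4
tool_pos: [0.5001, 0.2118, 0.0338]
tool_rot: [-0.0, 0.818, 0.575, -0.0]
contact_force: [0.4, -0.0, -1.8]
gripper_width: 0.411
grasp_force: 61.3
```

Request:
play_rows([
  [0,0,1,0,0,0],
  [0,0,0,0,0,0],
  [0,0,0,0,0,0],
])

```text
time: 8.65
tool_pos: [0.4999, 0.212, 0.0328]
tool_rot: [-0.0, 0.818, 0.575, -0.0]
contact_force: [0.5, -0.5, -0.9]
gripper_width: 0.413
grasp_force: 61.3
```

Request:
play_rows([
  [0,0,1,0,0,0],
  [0,0,0,0,0,0],
  [0,0,0,0,0,0],
])

```text
time: 8.9
tool_pos: [0.5001, 0.212, 0.032]
tool_rot: [0.0, 0.818, 0.575, 0.0]
contact_force: [0.2, 0.6, -0.4]
gripper_width: 0.409
grasp_force: 61.3
```

Request:
play_rows([
  [0,0,1,0,0,0],
  [0,0,0,0,0,0],
  [0,0,0,0,0,0],
])

```text
time: 9.15
tool_pos: [0.5002, 0.212, 0.0319]
tool_rot: [-0.0, 0.818, 0.575, -0.0]
contact_force: [-3.9, -1.0, 6.7]
gripper_width: 0.412
grasp_force: 62.2
```

Request:
play_rows([
  [0,0,1,0,0,0],
  [0,0,0,0,0,0],
  [0,0,0,0,0,0],
])

```text
time: 9.4
tool_pos: [0.5002, 0.212, 0.0319]
tool_rot: [-0.0, 0.818, 0.575, -0.001]
contact_force: [-6.9, -2.3, 12.4]
gripper_width: 0.407
grasp_force: 63.1
```

Request:
play_rows([
  [0,0,1,0,0,0],
  [0,0,0,0,0,0],
  [0,0,0,0,0,0],
])

```text
time: 9.65
tool_pos: [0.5002, 0.212, 0.0318]
tool_rot: [-0.0, 0.818, 0.575, -0.001]
contact_force: [-10.1, -3.7, 18.6]
gripper_width: 0.41
grasp_force: 63.9
```

The block is standing on the counter. I'll ease off, open and go up.

Request:
play_rows([
  [0,0,-2.5,0,0,0],
  [0,0,0,0,0,0],
])

```text
time: 9.82
tool_pos: [0.5006, 0.2121, 0.0321]
tool_rot: [0.0, 0.818, 0.575, 0.001]
contact_force: [0.7, -0.2, -0.8]
gripper_width: 0.411
grasp_force: 61.4
```

Request:
play_rows([
  [0,0,0,0,0,0],
  [0,0,0,0,0,0],
  [0,0,0,0,0,0],
  [0,0,0,0,0,0],
  [0,0,0,0,0,0],
], hand=80)

```text
time: 10.23
tool_pos: [0.4999, 0.2119, 0.0311]
tool_rot: [-0.0, 0.818, 0.575, -0.0]
contact_force: [-0.0, 0.1, -0.4]
gripper_width: 0.937
grasp_force: 0.0
```

Request:
play_rows([
  [0,0,-20,0,0,0],
  [0,0,-35,0,0,0],
  [0,0,-35,0,0,0],
  [0,0,0,0,0,0],
])

```text
time: 10.57
tool_pos: [0.5047, 0.2133, 0.1294]
tool_rot: [0.002, 0.818, 0.575, 0.006]
contact_force: [0.8, 0.4, 2.4]
gripper_width: 0.938
grasp_force: 0.0
```

Run:
```python
from h import *
t=pickle.load(open("pics/top3.pkl","rb")); s=pickle.load(open("pics/side3.pkl","rb"))
T=lambda u,v: ray(t,((u+.5)/5+187.5,(v+.5)/5+128.5),.04)
S=lambda u,v: ray(s,((u-400+.5)/5+217.5,(v+.5)/5+125.5),.04)
print("top heel",T(383,250),T(362,293),"slot start jaw side",T(163,218),T(165,200))
print("side heel top",S(584,320),S(632,320))
```

```text
top heel [ 0.55945649 -0.15776832  0.04      ] [ 0.52877598 -0.14367228  0.04      ] slot start jaw side [ 0.57834979 -0.00223058  0.04      ] [ 0.59112572 -0.00326799  0.04      ]
side heel top [ 0.53539276 -0.12211549  0.04      ] [ 0.56792208 -0.12995661  0.04      ]
```

Request:
play_rows([
  [0,0,0,0,0,-3],
  [-35,16,0,0,0,0],
  [-35,16,0,0,0,0],
  [-35,16,0,0,0,0],
  [-35,16,0,0,0,0],
], hand=54)

```text
time: 10.98
tool_pos: [0.5208, 0.0581, 0.1213]
tool_rot: [0.0, 0.803, 0.597, 0.0]
contact_force: [0.9, 0.3, -0.3]
gripper_width: 0.63
grasp_force: 0.0
```

Request:
play_rows([
  [-35,16,0,0,0,0],
  [-35,16,0,0,0,0],
  [-35,16,0,0,0,0],
  [-35,16,0,0,0,0],
  [-30,14,0,0,0,0],
])

```text
time: 11.4
tool_pos: [0.5463, -0.1284, 0.1213]
tool_rot: [0.0, 0.803, 0.596, 0.0]
contact_force: [0.3, -0.5, 1.1]
gripper_width: 0.632
grasp_force: 0.0
```

Request:
play_rows([
  [0,0,20,0,0,0],
  [0,0,10,0,0,0],
  [0,0,0,0,0,0],
  [0,0,0,0,0,0],
])

```text
time: 11.73
tool_pos: [0.5451, -0.1248, 0.0899]
tool_rot: [-0.001, 0.803, 0.596, -0.001]
contact_force: [0.4, -0.2, 0.5]
gripper_width: 0.63
grasp_force: 0.0
```

Run:
```python
from plant import manip, imaging
from h import *
S=manip.state(); print(S["tool_pos"],S["tool_rot"])
o=[]
for n,X in(("top",[.55,-.10,.04]),("side",[.56,-.10,.06])):
    f=imaging.grab_frame(n); pickle.dump(f,open(f"pics/{n}4.pkl","wb")); c=proj(f,X)[0].astype(int)
    o.append(cv2.resize(f["image"][c[1]-45:c[1]+45,c[0]-40:c[0]+40,::-1],None,fx=5,fy=5,interpolation=cv2.INTER_CUBIC)); print(c)
cv2.imwrite("pics/g4.png",np.hstack(o))
```

```text
[ 0.54513967 -0.12479859  0.08987066] [-1.39614126e-03  8.02627007e-01  5.96479094e-01 -7.93443352e-04]
[247 180]
[259 180]
```

View pics/g4.png

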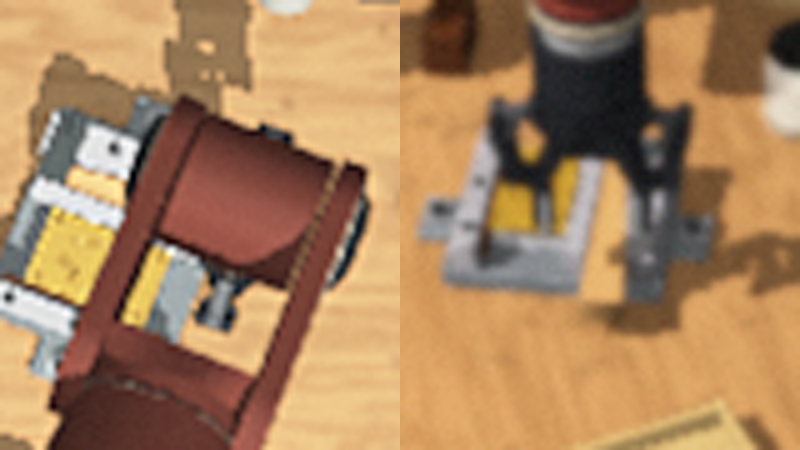

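The fingers straddle the heel; in the side crop they are at columns 545 and 650 and the wedge is centred at 605. I'll correct by +5 mm in tool y and -8 mm in tool x, then descend.

Request:
play_rows([
  [-8,5,0,0,0,0],
  [0,0,20,0,0,0],
  [0,0,20,0,0,0],
  [0,0,10,0,0,0],
  [0,0,0,0,0,0],
])

```text
time: 12.25
tool_pos: [0.5471, -0.1343, 0.039]
tool_rot: [-0.002, 0.803, 0.596, -0.001]
contact_force: [0.3, -0.1, -1.0]
gripper_width: 0.631
grasp_force: 0.0
```

Request:
play_rows([
  [0,0,0,0,0,0],
  [0,0,0,0,0,0],
  [0,0,0,0,0,0],
])

```text
time: 12.5
tool_pos: [0.5498, -0.1353, 0.0429]
tool_rot: [0.001, 0.803, 0.596, 0.001]
contact_force: [0.2, -0.1, 0.8]
gripper_width: 0.633
grasp_force: 0.0
```

Request:
play_rows([
  [0,0,5,0,0,0],
  [0,0,3.5,0,0,0],
  [0,0,0,0,0,0],
  [0,0,0,0,0,0],
  [0,0,0,0,0,0],
])

```text
time: 12.92
tool_pos: [0.5486, -0.135, 0.0327]
tool_rot: [-0.0, 0.803, 0.596, -0.0]
contact_force: [-0.5, 1.1, 0.1]
gripper_width: 0.632
grasp_force: 0.0
```

Request:
play_rows([
  [0,0,0,0,0,0],
  [0,0,0,0,0,0],
  [0,0,0,0,0,0],
  [0,0,0,0,0,0],
  [0,0,0,0,0,0],
], hand=15)

```text
time: 13.33
tool_pos: [0.5489, -0.1351, 0.0331]
tool_rot: [0.0, 0.803, 0.596, 0.0]
contact_force: [-1.4, -0.5, 2.7]
gripper_width: 0.336
grasp_force: 58.8
```

The wedge is gripped at an opening of 28.7 mm, against 30 mm expected. I'll draw it straight out along the slot.

Request:
play_rows([
  [-4,-0.2,-0.5,0,0,0],
  [-6,-0.3,0,0,0,0],
  [-8,-0.4,0,0,0,0],
  [-8,-0.4,0,0,0,0],
  [0,0,0,0,0,0],
])

```text
time: 13.75
tool_pos: [0.5394, -0.1612, 0.0332]
tool_rot: [0.0, 0.803, 0.596, -0.0]
contact_force: [-0.6, 0.4, -0.1]
gripper_width: 0.338
grasp_force: 59.2
```

Request:
play_rows([
  [-8,-0.4,0,0,0,0],
  [-8,-0.4,0,0,0,0],
  [-8,-0.4,0,0,0,0],
  [0,0,0,0,0,0],
  [0,0,0,0,0,0],
])

```text
time: 14.17
tool_pos: [0.5316, -0.1828, 0.0333]
tool_rot: [0.0, 0.803, 0.596, -0.0]
contact_force: [-0.1, 0.1, 0.2]
gripper_width: 0.335
grasp_force: 59.2
```

The wedge is about 90 mm from home, so it is clear of the keeper. I'll lift it and carry it to the tray.

Request:
play_rows([
  [0,0,-8,0,0,0],
  [0,0,-16,0,0,0],
  [0,0,-20,0,0,0],
  [0,0,-20,0,0,0],
  [0,0,-20,0,0,0],
])

```text
time: 14.58
tool_pos: [0.5318, -0.1817, 0.1185]
tool_rot: [-0.0, 0.803, 0.596, -0.0]
contact_force: [0.7, -0.3, -0.3]
gripper_width: 0.334
grasp_force: 59.3
```

Request:
play_rows([
  [-30,-6,0,0,0,0],
  [-36,-6.5,0,0,0,0],
  [-36,-6.5,0,0,0,0],
  [-36,-6.5,0,0,0,0],
  [-36,-6.5,0,0,0,0],
])

```text
time: 15.0
tool_pos: [0.4503, -0.3403, 0.118]
tool_rot: [0.0, 0.803, 0.597, 0.0]
contact_force: [0.1, -0.1, 0.0]
gripper_width: 0.336
grasp_force: 59.2
```

Request:
play_rows([
  [-36,-6.5,0,0,0,0],
  [0,0,0,0,0,6.9],
  [0,0,0,0,0,6.9],
  [0,0,0,0,0,6.9],
  [0,0,0,0,0,6.9],
])

```text
time: 15.42
tool_pos: [0.4342, -0.372, 0.1177]
tool_rot: [-0.0, 0.923, 0.385, 0.0]
contact_force: [-0.6, 0.2, -1.0]
gripper_width: 0.339
grasp_force: 59.2
```

Request:
play_rows([
  [0,0,0,0,0,6.9],
  [0,0,0,0,0,6.9],
  [0,0,0,0,0,6.9],
  [0,0,0,0,0,6.9],
  [0,0,0,0,0,6.9],
])

```text
time: 15.83
tool_pos: [0.4345, -0.3716, 0.1177]
tool_rot: [-0.0, 0.996, 0.094, 0.0]
contact_force: [-0.3, -1.0, -0.7]
gripper_width: 0.335
grasp_force: 59.2
```

Request:
play_rows([
  [0,0,20,0,0,0],
  [0,0,10,0,0,0],
  [0,0,0,0,0,0],
  [0,0,0,0,0,0],
])

```text
time: 16.17
tool_pos: [0.4337, -0.3711, 0.0863]
tool_rot: [-0.001, 0.995, 0.097, -0.001]
contact_force: [0.1, 0.3, -0.1]
gripper_width: 0.336
grasp_force: 59.1
```

Run:
```python
from plant import manip, imaging
from h import *
S=manip.state(); print(S["tool_pos"],S["tool_rot"])
o=[]
for n,X in(("top",[.52,-.30,.04]),("side",[.52,-.30,.06])):
    f=imaging.grab_frame(n); c=proj(f,X)[0].astype(int)
    o.append(cv2.resize(f["image"][c[1]-75:c[1]+75,c[0]-65:c[0]+65,::-1],None,fx=3,fy=3,interpolation=cv2.INTER_CUBIC)); print(c)
cv2.imwrite("pics/g5.png",np.hstack(o))
```

```text
[ 0.4337278  -0.37109945  0.08633873] [-1.10430476e-03  9.95290585e-01  9.69268347e-02 -7.88315851e-04]
[304 190]
[261 221]
```

View pics/g5.png

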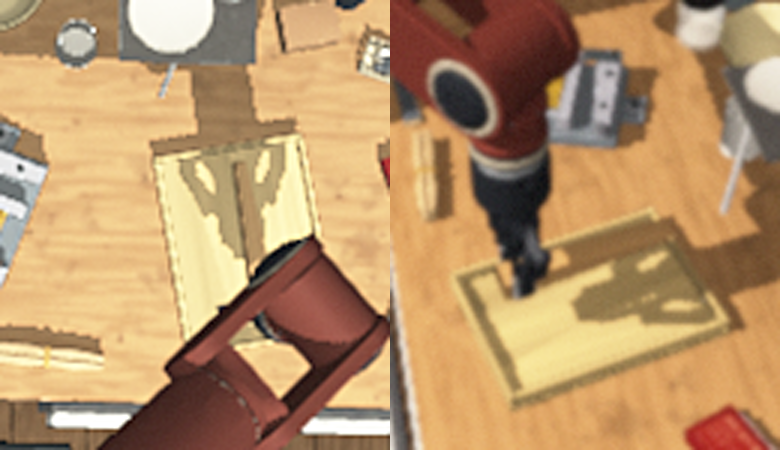

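The gripper is over the tray's near end and the wedge is held level; its shadow shows as a thin line at (240,165)–(255,260). I'll lower it in steps until it touches the floor.

Request:
play_rows([
  [0,0,20,0,0,0],
  [0,0,20,0,0,0],
  [0,0,10,0,0,0],
  [0,0,0,0,0,0],
  [0,0,0,0,0,0],
])

```text
time: 16.68
tool_pos: [0.4342, -0.3719, 0.0374]
tool_rot: [-0.0, 0.995, 0.097, -0.0]
contact_force: [-0.2, -0.4, -0.4]
gripper_width: 0.332
grasp_force: 59.1
```

Request:
play_rows([
  [0,0,4,0,0,0],
  [0,0,4,0,0,0],
  [0,0,0,0,0,0],
  [0,0,0,0,0,0],
  [0,0,0,0,0,0],
])

```text
time: 17.1
tool_pos: [0.4344, -0.3722, 0.0297]
tool_rot: [0.0, 0.995, 0.097, 0.0]
contact_force: [0.6, -0.5, -1.6]
gripper_width: 0.333
grasp_force: 59.3
```

Request:
play_rows([
  [0,0,3,0,0,0],
  [0,0,2.5,0,0,0],
  [0,0,0,0,0,0],
  [0,0,0,0,0,0],
])

```text
time: 17.43
tool_pos: [0.4341, -0.3718, 0.0234]
tool_rot: [-0.0, 0.995, 0.097, -0.0]
contact_force: [0.2, 0.3, -0.7]
gripper_width: 0.336
grasp_force: 59.3
```

Request:
play_rows([
  [0,0,1,0,0,0],
  [0,0,0,0,0,0],
  [0,0,0,0,0,0],
])

```text
time: 17.68
tool_pos: [0.4342, -0.372, 0.0228]
tool_rot: [-0.0, 0.995, 0.097, -0.0]
contact_force: [-0.0, 0.1, -0.2]
gripper_width: 0.34
grasp_force: 59.3
```

Request:
play_rows([
  [0,0,1,0,0,0],
  [0,0,0,0,0,0],
  [0,0,0,0,0,0],
])

```text
time: 17.93
tool_pos: [0.4343, -0.372, 0.0218]
tool_rot: [-0.0, 0.995, 0.097, -0.0]
contact_force: [0.1, -1.2, -0.6]
gripper_width: 0.336
grasp_force: 59.2
```

Request:
play_rows([
  [0,0,1,0,0,0],
  [0,0,0,0,0,0],
  [0,0,0,0,0,0],
])

```text
time: 18.18
tool_pos: [0.4344, -0.3722, 0.0213]
tool_rot: [0.0, 0.995, 0.097, 0.0]
contact_force: [-1.0, 0.1, 2.6]
gripper_width: 0.335
grasp_force: 59.6
```

Contact came at TCP z = 0.0213, as predicted. I'll release, rise and move clear for the check.

Request:
play_rows([
  [0,0,-0.5,0,0,0],
  [0,0,0,0,0,0],
  [0,0,0,0,0,0],
  [0,0,0,0,0,0],
  [0,0,0,0,0,0],
], hand=60)

```text
time: 18.6
tool_pos: [0.4342, -0.372, 0.0212]
tool_rot: [-0.0, 0.995, 0.097, -0.0]
contact_force: [0.1, 0.1, -0.4]
gripper_width: 0.699
grasp_force: 0.0
```

Request:
play_rows([
  [0,0,-10,0,0,0],
  [0,0,-30,0,0,0],
  [0,0,-40,0,0,0],
  [0,0,-40,0,0,0],
  [0,0,-40,0,0,0],
])

```text
time: 19.02
tool_pos: [0.434, -0.3717, 0.1835]
tool_rot: [-0.0, 0.995, 0.097, -0.0]
contact_force: [0.6, -0.6, -0.6]
gripper_width: 0.701
grasp_force: 0.0
```

Request:
play_rows([
  [-25,30,0,0,0,0],
  [-25,30,0,0,0,0],
  [-25,30,0,0,0,0],
  [-25,30,0,0,0,0],
  [-25,30,0,0,0,0],
])

```text
time: 19.43
tool_pos: [0.3395, -0.5447, 0.1825]
tool_rot: [0.001, 0.995, 0.097, 0.0]
contact_force: [0.6, -1.0, 0.0]
gripper_width: 0.701
grasp_force: 0.0
```

Request:
play_rows([
  [0,30,0,0,0,0],
  [0,30,0,0,0,0],
  [0,0,0,0,0,0],
  [0,0,0,0,0,0],
  [0,0,0,0,0,0],
])

```text
time: 19.85
tool_pos: [0.352, -0.6015, 0.1815]
tool_rot: [-0.0, 0.995, 0.097, -0.0]
contact_force: [0.3, -0.8, 0.4]
gripper_width: 0.699
grasp_force: 0.0
```

Run:
```python
from plant import manip, imaging
from h import *
S=manip.state(); print(S["tool_pos"],S["time"],S["contact_force"])
f=imaging.grab_frame("top"); a=f["image"][130:260,130:360,::-1]
cv2.imwrite("pics/g6.png",cv2.resize(a,None,fx=3.4,fy=3.4,interpolation=cv2.INTER_CUBIC))
f=imaging.grab_frame("side"); a=f["image"][110:320,180:340,::-1]
cv2.imwrite("pics/g6s.png",cv2.resize(a,None,fx=2.8,fy=2.8,interpolation=cv2.INTER_CUBIC))
```

```text
[ 0.35201737 -0.60151027  0.18145002] 19.85 [ 0.3436297  -0.77141146  0.41645395]
```

View pics/g6.png

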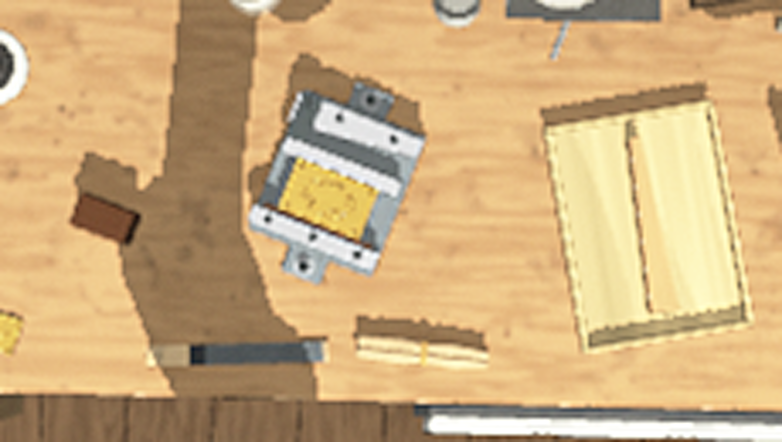

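The slot is empty, the plate is in the vice, the block stands at (105,218), the wedge lies in the tray from (632,120) to (665,312), and the bystanders have not moved. I'll hand the job in.

```bash
python3 -c "
from plant import manip; print(manip.job_done())"
```

```text
the job is handed in; nothing more can be done
None
```

The job is handed in, at about 20 s on the robot's clock: the wedge was knocked loose with the block, drawn out and laid in the tray; the block is standing on the counter a few centimetres from its first spot; the plate is still in the vice, and the last picture shows nothing else near the work moved.

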